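# Turn the seasoning carousel so that the red pot faces front

### The job

Turn the seasoning carousel gently by pushing its rim with a fingertip until the pot with the red lid faces front, at the middle of the side where the white board is, and leave it standing still there. Push only on the outside of the steel rim: do not touch the pots or the dome in the middle, do not pick anything up, and leave the plates, bowls and cup where they are.

Things in the scene. Friction and masses are not known exactly. Their poses are not given: they have to be found in the camera images.
- station: the fixed stainless prep station: a deck 330 mm wide and 430 mm deep, top 25 mm above the counter, with low upstands (to 42 mm) left, right and rear. Its front, turned more or less to the robot, is open and carries the white cutting board (100 mm deep, top at 35 mm, its middle 213 mm from the axis). Origin: on the counter, straight under the axis of the revolving tray. Its -x axis points to the front, its z axis up
- tray: the revolving carousel tray, its upright axis over the station's origin. Its rim is an upright steel wall, 3 mm thick, from 37 to 83 mm above the counter, bowed out into six round lobes (40 mm outer radius, centres 105 mm from the axis, every 60 degrees, outermost points at 145 mm), one pot in each with 5 mm of play. Origin: on the axis, 37 mm up; z up; its -x axis points through one lobe
- valley (a point): a point in one of the six alike valleys, open outwards, between two lobes, where a fingertip can stand and push a lobe's side: 120 mm from the axis, 60 mm above the counter, at 30 degrees from the tray's x axis (others every 60 degrees). A valley ends in a wall 92 mm from the axis and is 25 mm wide there, 30 mm at 105, 40 at 114, 50 at 120, 62 at 125 mm. It is open below, down to the deck
- hub: low dark round dome in the middle of the tray, turning with it, 147 mm across, its top 77 mm above the counter. Origin: on the axis, 43 mm above the counter
- turntable (a joint): how far the tray has been turned since the start, rad, positive anticlockwise seen from above; endless both ways. A ball-bearing swivel: about 0.12 N m of friction (1 N at the rim); it stays where it is left and hardly coasts
- pot_red: a squat white glazed seasoning pot, 64 mm across and 58 mm high, with a red lid as wide as the pot; loose, about 180 g. Origin: centre of its underside, z up; it stands on the tray's floor 43 mm above the counter, its top at 101 mm. This is the pot wanted at the front; at the start it is somewhere at the sides or the rear, at least 45 degrees away from the front
- pot_green: a squat white glazed seasoning pot, 64 mm across and 58 mm high, with a green lid as wide as the pot; loose, about 180 g. Origin: centre of its underside, z up; it stands on the tray's floor 43 mm above the counter, its top at 101 mm
- pot_yellow: a squat white glazed seasoning pot, 64 mm across and 58 mm high, with a yellow lid as wide as the pot; loose, about 180 g. Origin: centre of its underside, z up; it stands on the tray's floor 43 mm above the counter, its top at 101 mm
- pot_blue: a squat white glazed seasoning pot, 64 mm across and 58 mm high, with a blue lid as wide as the pot; loose, about 180 g. Origin: centre of its underside, z up; it stands on the tray's floor 43 mm above the counter, its top at 101 mm
- pot_white: a squat white glazed seasoning pot, 64 mm across and 58 mm high, with a white lid as wide as the pot; loose, about 180 g. Origin: centre of its underside, z up; it stands on the tray's floor 43 mm above the counter, its top at 101 mm
- pot_black: a squat white glazed seasoning pot, 64 mm across and 58 mm high, with a black lid as wide as the pot; loose, about 180 g. Origin: centre of its underside, z up; it stands on the tray's floor 43 mm above the counter, its top at 101 mm
- plates: stack of square white plates, 160 mm square and 74 mm high, on the counter beside the station. Origin: centre of its underside
- bowls: stack of round white bowls, 136 mm across and 87 mm high, on the counter beside the station. Origin: centre of its underside
- cup: small open steel cup, 70 mm across and 70 mm high, on the counter by the station's front right corner. Origin: centre of its underside
There are look-alikes about, which are no part of the job. Leave any orange look-alike of the pot_black alone.

How it is judged:
On the way:
1. a finger pushes on the carousel's rim and the carousel turns by at least 12 degrees (contact force between the fingers and tray above 0.2 N and (value of joint turntable above 0.2 rad or value of joint turntable below -0.2 rad)).
At the end, for the whole second after the job is handed in: The red-lidded pot stands at the front of the carousel, its centre within 18 mm (about 10 degrees) of the station's middle line; the carousel is at rest, all six pots stand upright in their pockets, and plates, bowls and cup are within 30 mm of where they were (x of pot_red in the frame of station below -0.085 m and y of pot_red in the frame of station between -0.018 and 0.018 m and velocity of joint turntable between -0.05 and 0.05 rad/s and horizontal distance between pot_red and tray between 0.09 and 0.122 m and height (world z) of pot_red between 0.036 and 0.05 m and angle between each of pot_red, pot_green, pot_yellow, pot_blue, pot_white, pot_black's own z axis and vertical below 0.15 rad and horizontal distance between pot_green and tray between 0.09 and 0.122 m and height (world z) of pot_green between 0.036 and 0.05 m and horizontal distance between pot_yellow and tray between 0.09 and 0.122 m and height (world z) of pot_yellow between 0.036 and 0.05 m and horizontal distance between pot_blue and tray between 0.09 and 0.122 m and height (world z) of pot_blue between 0.036 and 0.05 m and horizontal distance between pot_white and tray between 0.09 and 0.122 m and height (world z) of pot_white between 0.036 and 0.05 m and horizontal distance between pot_black and tray between 0.09 and 0.122 m and height (world z) of pot_black between 0.036 and 0.05 m and distance of each of plates, bowls, cup from where it was at the start of the episode below 0.03 m); the robot touches nothing.
It fails at once if a pot is touched by the robot (more than 1.5 N) (contact force between any of the fingers, the arm and pot_red above 1.5 N or contact force between any of the fingers, the arm and pot_green above 1.5 N or contact force between any of the fingers, the arm and pot_yellow above 1.5 N or contact force between any of the fingers, the arm and pot_blue above 1.5 N or contact force between any of the fingers, the arm and pot_white above 1.5 N or contact force between any of the fingers, the arm and pot_black above 1.5 N).
It fails at once if a pot is lifted out of its pocket by more than 15 mm, or tipped (height (world z) of any of pot_red, pot_green, pot_yellow, pot_blue, pot_white, pot_black above 0.058 m or angle between any of pot_red, pot_green, pot_yellow, pot_blue, pot_white, pot_black's own z axis and vertical above 0.35 rad).
It fails at once if the dome in the middle is used to turn the carousel (touched with more than 1.5 N) (contact force between any of the fingers, the arm and hub above 1.5 N).
It fails at once if the carousel is handled roughly: flung round faster than 2.5 rad/s, or its rim pushed harder than 35 N (velocity of joint turntable above 2.5 rad/s or velocity of joint turntable below -2.5 rad/s or contact force between the fingers and tray above 35 N).
It fails at once if plates, bowls or cup are moved by more than 30 mm (distance of any of plates, bowls, cup from where it was at the start of the episode above 0.03 m).
It also fails if it takes over 64 s, if anything falls off the work surface, if the arm or the gripper's body presses on something with over 40 N, if the wrist force passes 120 N, or if a joint passes its speed limit or range.

### The arm

A 7-joint arm with a two-finger parallel gripper is mounted at the origin on the work surface. World frame = base frame: x ahead of the robot, y to its left, z up, the work surface at z = 0. Lengths are in m, angles in rad, forces in N, time in s.
With the tool pointing down it reaches from about 0.425 to 0.875 m from the base axis. Payload 4.7 kg.
Tool frame: the origin (TCP) lies midway between the tips of the shut fingers; the grasp point (between the pads) lies 19 mm behind it; z points along the fingers, y is the direction in which the jaws open and shut (so a half turn about z gives the same grasp; the last joint's range is limited). The gripper opens to 87 mm and grips with 3 to 60 N. Pads are 19 mm wide; open, the fingers measure 117 mm over their backs; the gripper's body (75 mm by 190 mm) begins 51 mm behind the grasp point.
Start: joints at [1.234, 0.321, -0.07, 1.45, 0.023, 1.371, -0.057], TCP at [0.223, -0.61, 0.223] pointing down, gripper open.
Joint ranges: [-2.86, 2.86], [-0.3, 2.09], [-1.38, 1.24], [0.06, 2.45], [-1.56, 4.7], [0.09, 2.05], [-2.69, 2.69]. Speed limits (rad/s): [2.57, 2.57, 3.14, 3.14, 3.14, 3.14, 3.14].

### API

Orientations are given as a rotation vector (axis times angle).
In Python, from bench import monitor, eyes, order gives the robot as it stands. The module is installed in compiled form; this text tells all that it offers.
- The arm moves only by the shell command python3 -m pendant 'ROWS' [FORCE]. ROWS is JSON, a list of rows, each a list of 3 entries, a list of its own where there are three numbers: the turn, a rotation vector about the tool's x, y, z in degrees, then the shift along the tool's x, y, z in m, then the gripper command: -1 is fully open, 1 is shut, values between are in proportion. In form: [[[rx, ry, rz], [tx, ty, tz], hand], ...]. A call has 1 to 8 rows; each row shifts and turns the commanded pose from where the row before left it, along the tool's axes as they then stand; what a row does not reach is not made up. A row lasts 1/8 s, in which the tool goes at most 62.5 mm and 10.7 degrees, less where a joint would pass 70% of its speed; a pose out of reach is approached as far as the arm can. A call is refused whole if a number of a shift passes 0.0625 or a number of a turn 10.7, either way. A call with a gripper value outside its range is refused whole. The fingers move at their own pace and stop on an object; FORCE is the grip in N (left out, the last holds). Time passes only in rows, so rows that do not move let the fingers close. It gives the time, the measured TCP pose, the force and the opening at its end, in the units of the state.
- monitor.get_state(): the state, without advancing time (a new reading comes with each control period).
- eyes.get_image(name): name is "scene" or "top" or "wrist"; returns a dict with "color" (400x640x3 uint8, red, green, blue), "range_z" (400x640 float32, m along the optical axis (not along the pixel's ray), 0 where there is no reading), "fx", "fy", "cx", "cy" (pixels), "world_to_cam" (4x4, takes a point from world to camera coordinates). Camera axes: x right, y up, looking along -z (the intrinsics and any distortion apply to the point x, -y, -z); pixel columns grow to the right and rows downward; lengths in m; the calibration is good to about 2 mm. A picture is of the moment at which its call begins.
- order.close_job(): hands the job in, once; it reports no verdict.
The state is a dict: "time": time; "joint_positions": joint angles; "qd": joint speeds; "joint_torque": joint torques, N m; "position": TCP position; "tool_rot": TCP orientation; "ft_force": force on the tool from outside, world axes, zero at the start; "torque": the same for the moment, N m; "grip_width": opening from 0.0 (shut) to 1.0 (fully open).
Only numpy, scipy, OpenCV 4.12 (cv2) and the standard library are available. Lean on these libraries where they do the work, as an engineer would, in place of code of your own. Each camera call takes 0.05 s, during which the arm holds its last target.

## Working session

There is one attempt and no reset: what is moved stays moved. The work goes in short steps, Python scripts to look and compute and a shell command to move; the robot and the scene stay as the last step left them, time stands still between calls to the robot, and variables do not carry over. Pictures are saved under pics/ and viewed, and the job is handed in when it is done.

```bash
mkdir -p pics; cat > h.py <<'E'
import numpy as np, cv2
from bench import monitor, eyes
def grab(n):
    return eyes.get_image(n)
def save(im,f):
    cv2.imwrite('pics/'+f,cv2.cvtColor(im['color'],cv2.COLOR_RGB2BGR))
def ray(im,u,v):
    T=np.linalg.inv(im['world_to_cam']); d=np.array([(u-im['cx'])/im['fx'],-(v-im['cy'])/im['fy'],-1])
    return T[:3,3],T[:3,:3]@d
def onz(im,u,v,z):
    o,d=ray(im,u,v); return o+d*(z-o[2])/d[2]
def depthpt(im,u,v):
    o,d=ray(im,u,v); return o+d*im['range_z'][int(round(v)),int(round(u))]
E
python3 - <<'E'
from h import *
s=monitor.get_state()
print({k:np.round(v,3) for k,v in s.items()})
for n in("scene","top","wrist"):
    i=grab(n); save(i,n+'0.png'); print(n,i['fx'],i['cx'],i['cy'],np.round(np.linalg.inv(i['world_to_cam']),3).tolist(), [k for k in i])
E
```

```text
{'time': np.float64(0.0), 'joint_positions': array([ 1.234,  0.322, -0.07 ,  1.452,  0.023,  1.371, -0.057]), 'qd': array([-0.   , -0.002, -0.001,  0.001, -0.001, -0.001,  0.001]), 'joint_torque': array([ 1.0000e-03, -4.9129e+01, -4.0400e-01, -3.1252e+01, -6.4000e-02,
        4.4000e-02,  0.0000e+00]), 'position': array([ 0.223, -0.61 ,  0.221]), 'tool_rot': array([-3.092e+00, -5.480e-01,  1.000e-03]), 'ft_force': array([ 0.777, -0.32 , -0.493]), 'torque': array([-0.009, -0.02 ,  0.026]), 'grip_width': np.float64(0.998)}
scene 379.5995177915215 319.7030533970196 201.4116278843996 [[0.508, -0.515, 0.691, 1.26], [0.861, 0.308, -0.404, -0.414], [-0.005, 0.8, 0.6, 0.741], [0.0, 0.0, 0.0, 1.0]] ['color', 'range_z', 'fx', 'fy', 'cx', 'cy', 'world_to_cam']
top 469.65916425273724 315.6134894318648 197.36304219602292 [[-0.03, 0.998, -0.052, 0.415], [-1.0, -0.03, -0.002, 0.041], [-0.003, 0.052, 0.999, 1.218], [0.0, 0.0, 0.0, 1.0]] ['color', 'range_z', 'fx', 'fy', 'cx', 'cy', 'world_to_cam']
wrist 291.2474838717306 312.99629472526266 203.7178629121503 [[0.345, 0.9, 0.265, 0.296], [-0.938, 0.332, 0.096, -0.583], [-0.002, -0.282, 0.959, 0.383], [0.0, 0.0, 0.0, 1.0]] ['color', 'range_z', 'fx', 'fy', 'cx', 'cy', 'world_to_cam']
```

View pics/top0.png

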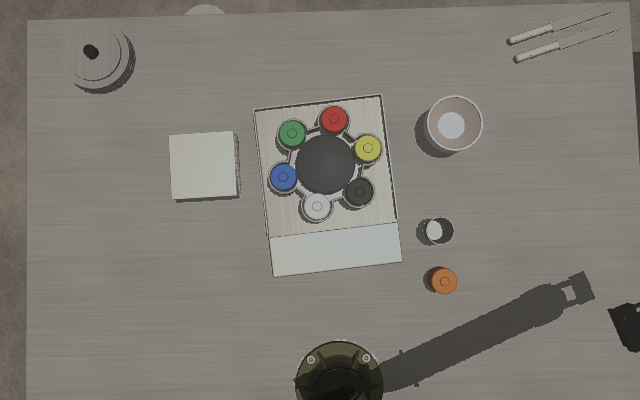

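View pics/scene0.png

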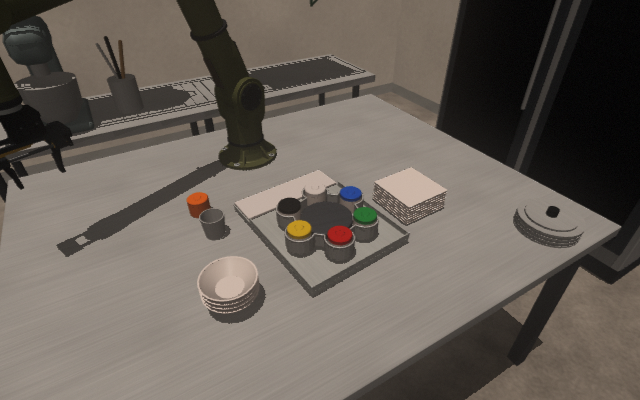

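The top view shows the carousel at about (326,164), with the white board in front of it at (336,249). The red lid is at (334,119), at the rear. The only thing that could be mistaken for the red pot is the orange pot at (444,281), right of the board, which I'll leave alone. Next I'll measure.

```bash
cat > meas.py <<'E'
from h import *
R={'red':((172,8),120),'yellow':((22,34),110),'green':((45,85),60),'blue':((100,130),90)}
def lids(im,roi,sc=True):
    hsv=cv2.cvtColor(im['color'],cv2.COLOR_RGB2HSV); H,S,V=cv2.split(hsv)
    out={}
    for n,((a,b),smin) in R.items():
        hm=((H>=a)&(H<=b)) if a<b else ((H>=a)|(H<=b))
        m=(hm&(S>smin)&(V>40)).astype(np.uint8)
        q=np.zeros_like(m); x0,y0,x1,y1=roi; q[y0:y1,x0:x1]=m[y0:y1,x0:x1]
        k,l,st,c=cv2.connectedComponentsWithStats(q)
        if k<2: continue
        j=1+np.argmax(st[1:,4]); 
        if st[j,4]<40: continue
        out[n]=(c[j],st[j])
    return out
def tri(a,b):
    (o1,d1),(o2,d2)=a,b
    A=np.stack([d1,-d2],1); s=np.linalg.lstsq(A,o2-o1,rcond=None)[0]
    p,q=o1+d1*s[0],o2+d2*s[1]; return (p+q)/2,np.linalg.norm(p-q)
E
python3 - <<'E'
from meas import *
t=grab('top'); s=grab('scene')
a=lids(t,(250,90,400,230)); b=lids(s,(230,160,410,290))
pts={}
for n in a:
    p=onz(t,*a[n][0],.101)
    print(n,np.round(a[n][0],1),a[n][1],np.round(p,4),'depth',np.round(depthpt(t,*a[n][0]),4), end=' ')
    if n in b: print('tri',np.round(tri(ray(t,*a[n][0]),ray(s,*b[n][0])),4) if 0 else [np.round(x,4) for x in tri(ray(t,*a[n][0]),ray(s,*b[n][0]))])
    pts[n]=p
# hub dark ellipse
hsv=cv2.cvtColor(t['color'],cv2.COLOR_RGB2HSV); m=(hsv[...,2]<75).astype(np.uint8)
q=np.zeros_like(m);q[130:198,292:358]=m[130:198,292:358]; q=cv2.morphologyEx(q,cv2.MORPH_OPEN,np.ones((9,9)))
c=max(cv2.findContours(q,0,2)[0],key=cv2.contourArea); e=cv2.minEnclosingCircle(c); M=cv2.moments(c)
u,v=M['m10']/M['m00'],M['m01']/M['m00']; print('hub',e,u,v,onz(t,u,v,.06))
# board mask
g=t['color'].astype(int); 
rz=t['range_z']
print('board px',g[250,335],'deck',g[215,350],g[110,300])
im=cv2.cvtColor(t['color'],cv2.COLOR_RGB2BGR)[80:290,240:470]; cv2.imwrite('pics/topcrop.png',cv2.resize(im,None,fx=2.8,fy=2.8,interpolation=cv2.INTER_CUBIC))
E
```

```text
red [333.8 118.8] [321 106  26  26 539] [ 0.6609 -0.0065  0.101 ] depth [ 0.6607 -0.0065  0.1021] tri [array([ 0.6624, -0.0069,  0.094 ]), np.float64(0.0002)]
yellow [367.5 147.5] [355 135  26  26 534] [ 0.589  -0.0851  0.101 ] depth [ 0.5886 -0.0847  0.1041] tri [array([ 0.5897, -0.0851,  0.0979]), np.float64(0.0008)]
green [291.8 133.1] [279 120  26  27 540] [0.6292 0.0951 0.101 ] depth [0.6298 0.0953 0.0978] tri [array([0.6307, 0.0955, 0.0933]), np.float64(0.0)]
blue [283.1 176.6] [270 164  27  26 538] [0.5253 0.1189 0.101 ] depth [0.5253 0.1189 0.1005] tri [array([0.526 , 0.1194, 0.0936]), np.float64(0.0)]
hub ((321.0, 160.5), 30.8586483001709) 311.1107497741644 156.32213188798553 [0.57759081 0.0509139  0.06      ]
board px [172 175 172] deck [173 173 165] [166 163 154]
```

View pics/topcrop.png

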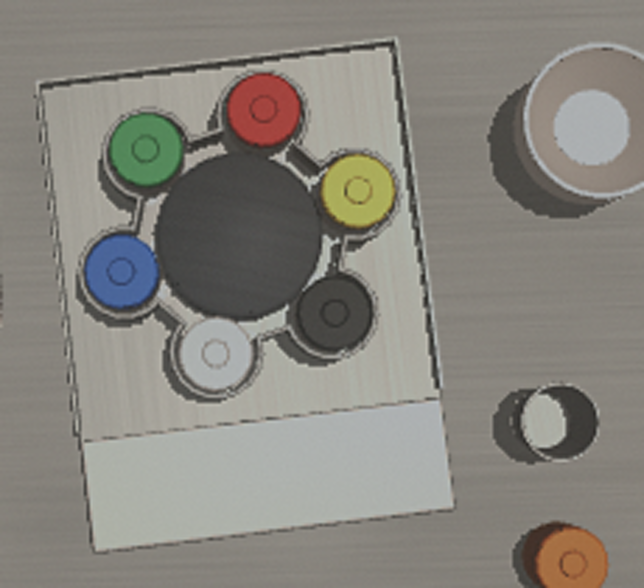

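```bash
python3 - <<'E'
from meas import *
t=grab('top')
px=lambda u,v:(240+(u+.5)/2.8-.5,80+(v+.5)/2.8-.5)
P={k:onz(t,*px(*c),z)[:2] for k,c,z in [('bl',(84,440),.035),('br',(439,400),.035),('fl',(95,550),.035),('fr',(453,508),.035),('rl',(38,83),.042),('rr',(397,39),.042)]}
for k in P: print(k,P[k].round(4))
for a,b in [('bl','br'),('fl','fr'),('rl','rr')]:
    d=P[b]-P[a]; print(a,b,np.linalg.norm(d),np.degrees(np.arctan2(d[1],d[0])))
for a,b in [('fl','rl'),('fr','rr')]:
    d=P[b]-P[a]; print(a,b,np.linalg.norm(d),np.degrees(np.arctan2(d[1],d[0])))
mid=(P['bl']+P['br']+P['fl']+P['fr'])/4; print('boardmid',mid)
g=cv2.medianBlur(cv2.cvtColor(t['color'],cv2.COLOR_RGB2GRAY),3)
print('hub',onz(t,*px(239,236),.065))
L={k:onz(t,*v[0],.101)[:2] for k,v in lids(t,(250,90,400,230)).items()}
L['white']=onz(t,*px(215.5,353),.101)[:2]; L['black']=onz(t,*px(335.5,313),.101)[:2]
X=np.array(list(L.values())); A=np.c_[2*X,np.ones(len(X))]; s=np.linalg.lstsq(A,(X**2).sum(1),rcond=None)[0]
c=s[:2]; print('axis fit',c,'r',np.sqrt(s[2]+c@c), 'mean',X.mean(0))
for k in L: d=L[k]-c; print(k,L[k].round(4),np.linalg.norm(d).round(4),np.degrees(np.arctan2(d[1],d[0])).round(1))
d=mid-c;print('front dir',np.degrees(np.arctan2(d[1],d[0])),np.linalg.norm(d))
E
```

```text
bl [0.381  0.1611]
br [ 0.4073 -0.1584]
fl [0.2828 0.1536]
fr [ 0.3107 -0.1672]
rl [0.7042 0.194 ]
rr [ 0.7346 -0.1318]
bl br 0.3205193305168275 -85.28294055357443
fl fr 0.32199965431816513 -85.03477488214502
rl rr 0.32727752390263676 -84.67532415190973
fl rl 0.4233431052375825 5.47567353999635
fr rr 0.42538214367241395 4.763197699615376
boardmid [ 0.34544947 -0.00270864]
hub [0.55690086 0.01709416 0.065     ]
axis fit [0.55676047 0.01661663] r 0.10676218432775321 mean [0.55694022 0.01684085]
red [ 0.6608 -0.0065] 0.1066 -12.5
yellow [ 0.589  -0.0851] 0.1067 -72.4
green [0.6292 0.0952] 0.1068 47.3
blue [0.5252 0.1188] 0.107 107.2
white [0.4532 0.0409] 0.1063 166.8
black [ 0.4842 -0.0622] 0.1071 -132.6
front dir -174.7745983968945 0.21219285264840498
```

```bash
cat > st.py <<'E'
# prints pose relative to tray axis, yaw of tool y, and shift in tool axes to polar target: st.py [r ang z yaw]
import sys
from h import *
from scipy.spatial.transform import Rotation as Ro
C=np.array([.557,.017]); s=monitor.get_state(); p=np.array(s['position']); R=Ro.from_rotvec(s['tool_rot']).as_matrix()
d=p[:2]-C; yaw=np.degrees(np.arctan2(R[1,1],R[0,1]))
print('t',round(float(s['time']),2),'p',p.round(4),'r',np.linalg.norm(d).round(4),'ang',np.degrees(np.arctan2(d[1],d[0])).round(1),'yaw',yaw.round(1),'tilt',np.round(R[:2,2],3),'F',np.round(s['ft_force'],1),'w',np.round(s['grip_width'],2),'q',np.round(s['joint_positions'],2))
if len(sys.argv)>1:
    r,a,z,y=map(float,sys.argv[1:]); a=np.radians(a)
    g=np.array([C[0]+r*np.cos(a),C[1]+r*np.sin(a),z]); print('goal',g.round(4),'shift',(R.T@(g-p)).round(4),'rz',round(-((y-yaw+180)%360-180),1))
E
python3 -m pendant '[[[0,0,0],[0.0465,-0.0335,0],1],[[0,0,0],[0.0465,-0.0335,0],1],[[0,0,0],[0.0465,-0.0335,0],1],[[0,0,0],[0.0465,-0.0335,0],1],[[0,0,0],[0.0465,-0.0335,0],1],[[0,0,0],[0.0465,-0.0335,0],1],[[0,0,0],[0.0465,-0.0335,0],1]]' 10; python3 st.py .128 17.5 .2 37.5
```

```text
time: 1.18
position: [0.4493, -0.2768, 0.2228]
tool_rot: [3.093, 0.548, 0.001]
ft_force: [1.0, -0.6, 0.3]
grip_width: 0.287
t 1.18 p [ 0.4493 -0.2768  0.2228] r 0.3129 ang -110.1 yaw -69.9 tilt [ 0.    -0.001] F [ 1.  -0.6  0.3] w 0.29 q [ 0.84  0.08 -0.35  1.74  0.03  1.33 -0.74]
goal [0.6791 0.0555 0.2   ] shift [ 0.33   -0.2331  0.0227] rz -107.4
```

```bash

python3 -m pendant '[[[0,0,0],[0.047,-0.0333,0],1],[[0,0,0],[0.047,-0.0333,0],1],[[0,0,0],[0.047,-0.0333,0],1],[[0,0,0],[0.047,-0.0333,0],1],[[0,0,0],[0.047,-0.0333,0],1],[[0,0,0],[0.047,-0.0333,0],1],[[0,0,0],[0.047,-0.0333,0],1]]'; python3 st.py .128 17.5 .2 37.5
python3 -m pendant '[[[0,0,-10],[0,0,0],1],[[0,0,-10],[0,0,0],1],[[0,0,-10],[0,0,0],1],[[0,0,-10],[0,0,0],1],[[0,0,-10],[0,0,0],1],[[0,0,-10],[0,0,0],1],[[0,0,-10],[0,0,0],1]]'; python3 st.py .128 17.5 .2 37.5
```

```text
time: 2.05
position: [0.6783, 0.0547, 0.2225]
tool_rot: [3.093, 0.547, 0.0]
ft_force: [0.6, 0.1, 0.4]
grip_width: 0.005
t 2.05 p [0.6783 0.0547 0.2225] r 0.127 ang 17.3 yaw -69.9 tilt [ 0. -0.] F [0.6 0.1 0.4] w 0.0 q [ 0.29  0.44 -0.58  1.35  0.24  1.42 -1.5 ]
goal [0.6791 0.0555 0.2   ] shift [ 0.001  -0.0005  0.0225] rz -107.4
time: 2.92
position: [0.6773, 0.0534, 0.2224]
tool_rot: [2.213, 2.229, -0.001]
ft_force: [-0.5, 0.5, -0.6]
grip_width: 0.007
t 2.92 p [0.6773 0.0534 0.2224] r 0.1256 ang 16.8 yaw 0.4 tilt [-0. -0.] F [-0.5  0.5 -0.6] w 0.01 q [ 0.43  0.49 -0.79  1.35  0.35  1.44 -0.33]
goal [0.6791 0.0555 0.2   ] shift [0.0021 0.0018 0.0224] rz -37.1
```

```bash

python3 -m pendant '[[[0,0,-10],[0,0,0.01],1],[[0,0,-10],[0,0,0.02],1],[[0,0,-10],[0,0,0.02],1],[[0,0,-7],[0,0,0.02],1],[[0,0,0],[0,0,0],1]]'; python3 st.py .128 17.5 .06 37.5
python3 - <<'E'
from h import *
for n in("top","wrist","scene"): save(grab(n),n+'1.png')
E
```

```text
time: 3.55
position: [0.6762, 0.0529, 0.1506]
tool_rot: [-1.4, -2.809, 0.003]
ft_force: [0.7, 0.9, -0.1]
grip_width: 0.007
t 3.55 p [0.6762 0.0529 0.1506] r 0.1245 ang 16.8 yaw 37.0 tilt [-0.004 -0.   ] F [ 0.7  0.9 -0.1] w 0.01 q [ 0.5   0.58 -0.88  1.44  0.45  1.34  0.24]
goal [0.6791 0.0555 0.06  ] shift [0.0002 0.0042 0.0906] rz -0.5
```

View pics/wrist1.png

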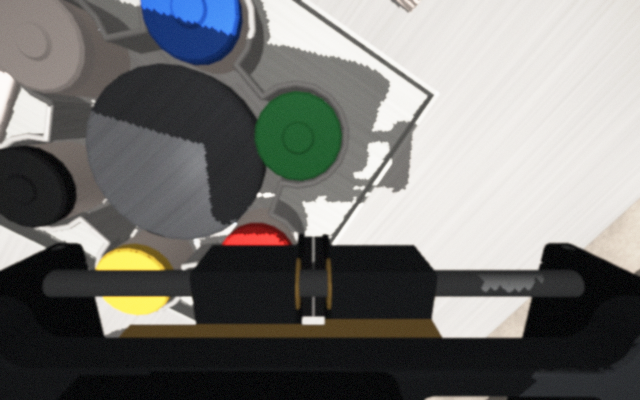

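View pics/scene1.png

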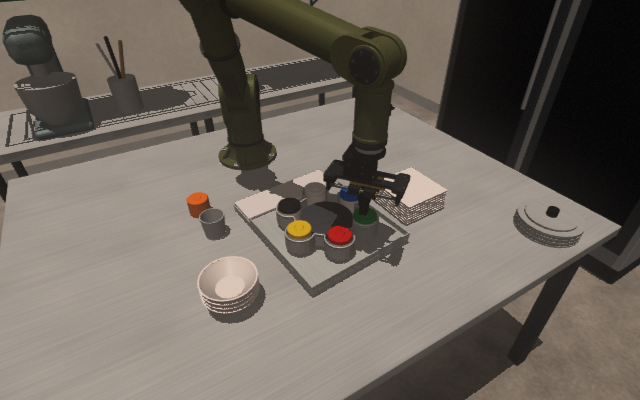

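View pics/top1.png

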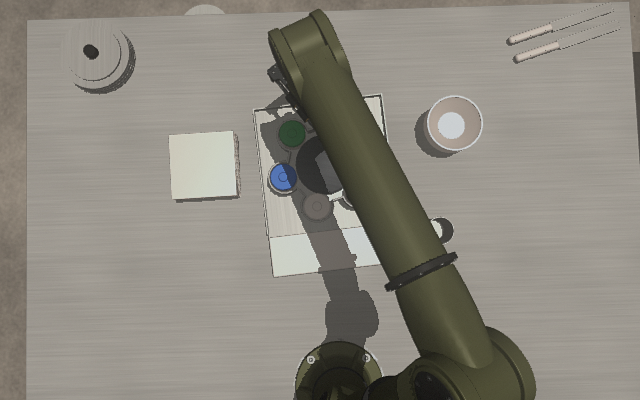

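```bash
python3 - <<'E'
from h import *
w=grab('wrist'); s=monitor.get_state()
def proj(im,p):
    c=im['world_to_cam']@np.r_[p,1]; return im['cx']+im['fx']*c[0]/-c[2], im['cy']-im['fy']*c[1]/-c[2]
print('tcp px',proj(w,s['position']))
a=np.radians(17.5)
for r in(.092,.12,.13):print(r,proj(w,[.557+r*np.cos(a),.017+r*np.sin(a),.06]))
for uv in[(313,245),(313,262),(305,242),(322,242),(290,270),(250,255),(250,300),(400,260),(330,290),(300,332)]:
    print(uv,depthpt(w,*uv).round(3),w['range_z'][uv[1],uv[0]].round(3))
E
```

```text
tcp px (np.float64(312.79650005503527), np.float64(251.50676352439422))
0.092 (np.float64(277.48186844428767), np.float64(193.13829465230603))
0.12 (np.float64(306.7415237345369), np.float64(203.11152807687765))
0.13 (np.float64(317.0511920951897), np.float64(206.6256066971058))
(313, 245) [0.672 0.062 0.167] 0.161
(313, 262) [0.675 0.058 0.177] 0.153
(305, 242) [0.668 0.059 0.162] 0.166
(322, 242) [0.675 0.066 0.166] 0.162
(290, 270) [0.65  0.081 0.245] 0.079
(250, 255) [0.64  0.073 0.235] 0.088
(250, 300) [0.646 0.067 0.246] 0.079
(400, 260) [0.675 0.1   0.239] 0.084
(330, 290) [0.663 0.082 0.244] 0.082
(300, 332) [0.661 0.071 0.252] 0.076
```

```bash

python3 -m pendant '[[[0,0,0],[0,0.005,0],1],[[0,0,0],[0,0,0.02],1],[[0,0,0],[0,0,0.02],1],[[0,0,0],[0,0,0.02],1],[[0,0,0],[0,0,0.015],1],[[0,0,0],[0,0,0.015],1],[[0,0,0],[0,0,0],1]]'; python3 st.py .122 14 .06 34
```

```text
time: 4.62
position: [0.6804, 0.0564, 0.0609]
tool_rot: [-1.398, -2.811, 0.002]
ft_force: [0.1, -0.4, -0.2]
grip_width: 0.003
t 4.62 p [0.6804 0.0564 0.0609] r 0.1295 ang 17.7 yaw 37.1 tilt [-0.002 -0.   ] F [ 0.1 -0.4 -0.2] w 0.0 q [ 0.47  0.66 -0.84  1.51  0.51  1.2   0.2 ]
goal [0.6754 0.0465 0.06  ] shift [-0.0048 -0.0099  0.0009] rz 3.1
```

```bash

python3 -m pendant '[[[0,0,3],[-0.0048,-0.0099,0],1],[[0,0,2],[-0.004,-0.0016,0],1],[[0,0,2],[-0.004,-0.0016,0],1],[[0,0,2],[-0.004,-0.0016,0],1],[[0,0,2],[-0.004,-0.0016,0],1],[[0,0,4],[-0.0079,-0.0032,0],1],[[0,0,4],[-0.0079,-0.0032,0],1],[[0,0,4],[-0.0079,-0.0032,0],1]]'; python3 st.py .122 -4 .06 14
python3 - <<'E'
from h import *
for n in("wrist","scene"): save(grab(n),n+'2.png')
E
```

```text
time: 5.62
position: [0.6793, 0.004, 0.0627]
tool_rot: [1.936, 2.474, 0.0]
ft_force: [0.3, 0.7, 1.4]
grip_width: 0.005
t 5.62 p [0.6793 0.004  0.0627] r 0.123 ang -6.1 yaw 13.9 tilt [0. 0.] F [0.3 0.7 1.4] w 0.01 q [ 0.5   0.62 -0.76  1.52  0.45  1.18 -0.1 ]
goal [0.6787 0.0085 0.06  ] shift [0.0046 0.0005 0.0027] rz -0.1
```

View pics/wrist2.png

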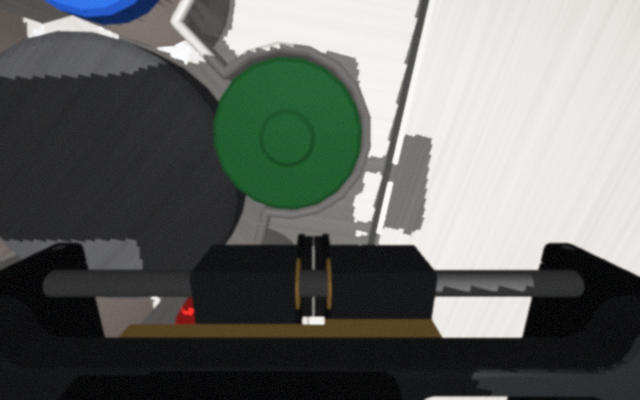

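View pics/scene2.png

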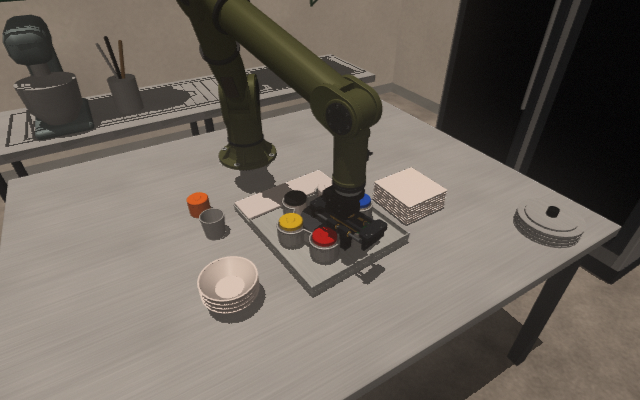

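```bash
cat > ang.py <<'E'
from meas import *
C=np.array([.557,.017])
for n,roi in(('scene',(230,160,410,290)),('top',(250,90,400,230))):
    s=grab(n)
    for k,(c,st) in lids(s,roi).items():
        p=onz(s,*c,.099)[:2]-C; print(n,k,st[4],'r',np.linalg.norm(p).round(4),'ang',np.degrees(np.arctan2(p[1],p[0])).round(1))
E
python3 ang.py
```

```text
scene red 404 r 0.1143 ang -34.2
scene yellow 263 r 0.1068 ang -93.5
scene blue 123 r 0.1152 ang 76.1
top green 514 r 0.1068 ang 25.3
top blue 538 r 0.1069 ang 85.3
```

```bash

python3 -m pendant '[[[0,0,4],[-0.0079,-0.0032,0.0005],1],[[0,0,4],[-0.0079,-0.0032,0.0005],1],[[0,0,4],[-0.0079,-0.0032,0.0005],1],[[0,0,4],[-0.0079,-0.0032,0],1],[[0,0,4],[-0.0079,-0.0032,0],1],[[0,0,4],[-0.0079,-0.0032,0],1],[[0,0,4],[-0.0079,-0.0032,0],1],[[0,0,4],[-0.0079,-0.0032,0],1]]'; python3 st.py .122 -36 .06 -16; python3 ang.py
```

```text
time: 6.82
position: [0.6542, -0.0573, 0.0612]
tool_rot: [-2.54, -1.848, -0.002]
ft_force: [1.2, 1.2, 0.7]
grip_width: 0.005
t 6.83 p [ 0.6542 -0.0573  0.0612] r 0.1223 ang -37.4 yaw -17.9 tilt [0.001 0.001] F [1.2 1.2 0.7] w 0.0 q [ 0.54  0.54 -0.65  1.59  0.35  1.13 -0.51]
goal [ 0.6557 -0.0547  0.06  ] shift [0.003  0.0007 0.0012] rz -1.9
scene red 243 r 0.1206 ang -64.7
scene yellow 141 r 0.1133 ang -119.2
scene green 265 r 0.1148 ang -0.7
scene blue 320 r 0.1072 ang 52.2
top red 42 r 0.1037 ang -75.7
top yellow 469 r 0.1083 ang -123.9
top green 518 r 0.1072 ang -4.9
top blue 538 r 0.1066 ang 54.7
```

```bash

python3 -m pendant '[[[0,0,4],[-0.0079,-0.0032,0],1],[[0,0,4],[-0.0079,-0.0032,0],1],[[0,0,4],[-0.0079,-0.0032,0],1],[[0,0,4],[-0.0079,-0.0032,0],1],[[0,0,4],[-0.0079,-0.0032,0],1],[[0,0,4],[-0.0079,-0.0032,0],1],[[0,0,4],[-0.0079,-0.0032,0],1],[[0,0,4],[-0.0079,-0.0032,0],1]]'; python3 st.py .122 -69 .06 -49;  python3 ang.py | grep -E "blue|green"
```

```text
time: 7.92
position: [0.5999, -0.0971, 0.0611]
tool_rot: [2.951, 1.078, 0.002]
ft_force: [1.4, 0.3, -1.1]
grip_width: 0.005
t 7.92 p [ 0.5999 -0.0971  0.0611] r 0.1219 ang -69.4 yaw -49.9 tilt [0.001 0.   ] F [ 1.4  0.3 -1.1] w 0.0 q [ 0.58  0.42 -0.56  1.72  0.25  1.07 -0.94]
goal [ 0.6007 -0.0969  0.06  ] shift [0.0007 0.0004 0.0011] rz -0.9
scene green 416 r 0.1139 ang -34.6
scene blue 357 r 0.1108 ang 21.6
top green 484 r 0.1073 ang -34.6
top blue 539 r 0.1065 ang 23.5
```

```bash

python3 -m pendant '[[[0,0,4],[-0.0079,-0.0032,0],1],[[0,0,4],[-0.0079,-0.0032,0],1],[[0,0,4],[-0.0079,-0.0032,0],1],[[0,0,4],[-0.0079,-0.0032,0],1],[[0,0,4],[-0.0079,-0.0032,0],1],[[0,0,4],[-0.0079,-0.0032,0],1],[[0,0,4],[-0.0079,-0.0032,0],1],[[0,0,4],[-0.0079,-0.0032,0],1]]'; python3 st.py .122 -101 .06 -81;  python3 ang.py | grep -E "blue|green"
```

```text
time: 9.02
position: [0.5329, -0.1024, 0.0612]
tool_rot: [3.133, 0.224, 0.001]
ft_force: [0.6, -0.5, 0.3]
grip_width: 0.005
t 9.03 p [ 0.5329 -0.1024  0.0612] r 0.1218 ang -101.4 yaw -81.8 tilt [ 0.001 -0.001] F [ 0.6 -0.5  0.3] w 0.01 q [ 0.57  0.27 -0.49  1.89  0.15  1.02 -1.41]
goal [ 0.5337 -0.1028  0.06  ] shift [0.0008 0.0005 0.0012] rz -0.8
scene green 396 r 0.112 ang -64.2
scene blue 396 r 0.1129 ang -8.1
top green 325 r 0.1018 ang -62.7
top blue 539 r 0.1067 ang -8.1
```

```bash

python3 -m pendant '[[[0,0,4],[-0.0079,-0.0032,0],1],[[0,0,4],[-0.0079,-0.0032,0],1],[[0,0,4],[-0.0079,-0.0032,0],1],[[0,0,4],[-0.0079,-0.0032,0],1],[[0,0,4],[-0.0079,-0.0032,0],1],[[0,0,4],[-0.0079,-0.0032,0],1],[[0,0,4],[-0.0079,-0.0032,0],1],[[0,0,4],[-0.0079,-0.0032,0],1]]'; python3 st.py .122 -133 .06 -113;  python3 ang.py | grep -E "blue|green"
```

```text
time: 10.12
position: [0.4729, -0.0714, 0.0612]
tool_rot: [3.073, -0.648, -0.0]
ft_force: [0.0, -1.8, 1.0]
grip_width: 0.01
t 10.12 p [ 0.4729 -0.0714  0.0612] r 0.122 ang -133.6 yaw -113.8 tilt [-0.    -0.001] F [ 0.  -1.8  1. ] w 0.01 q [ 0.53  0.13 -0.46  2.04  0.07  0.99 -1.95]
goal [ 0.4738 -0.0722  0.06  ] shift [0.0011 0.0004 0.0012] rz -0.8
scene green 359 r 0.1085 ang -94.6
scene blue 397 r 0.1131 ang -37.6
top green 81 r 0.109 ang -87.1
top blue 538 r 0.1067 ang -39.7
```

```bash

python3 -m pendant '[[[0,0,3],[-0.0059,-0.0024,0],1],[[0,0,3],[-0.0059,-0.0024,0],1],[[0,0,3],[-0.0059,-0.0024,0],1],[[0,0,2],[-0.004,-0.0016,0],1],[[0,0,2],[-0.004,-0.0016,0],1],[[0,0,1],[-0.002,-0.0008,0],1],[[0,0,0],[0,0,0],1]]'; python3 st.py .122 -148 .06 -127;  python3 ang.py | grep -E "blue|green"
```

```text
time: 11.1
position: [0.4547, -0.0474, 0.061]
tool_rot: [-2.972, 1.017, -0.0]
ft_force: [0.2, 0.1, 0.6]
grip_width: 0.002
t 11.1 p [ 0.4547 -0.0474  0.061 ] r 0.1209 ang -147.8 yaw -127.8 tilt [0. 0.] F [0.2 0.1 0.6] w 0.0 q [ 0.5   0.09 -0.46  2.08  0.05  0.98 -2.22]
goal [ 0.4535 -0.0477  0.06  ] shift [-0.0007  0.0009  0.001 ] rz -0.8
scene green 342 r 0.1066 ang -109.0
scene blue 389 r 0.1124 ang -51.4
top green 128 r 0.1013 ang -101.5
top blue 541 r 0.107 ang -53.1
```

```bash

python3 -m pendant '[[[0,0,0],[0.001,0.0066,0],1],[[0,0,0],[0,0,-0.005],1],[[0,0,0],[0,0,-0.015],1],[[0,0,0],[0,0,-0.03],1],[[0,0,0],[0,0,-0.03],1],[[0,0,0],[0,0,-0.03],1],[[0,0,0],[0,0,-0.03],1],[[0,0,0],[0,0,-0.03],1]]'; python3 st.py
python3 -m pendant '[[[0,0,0],[0,0.05,0],1],[[0,0,0],[0.03,0.05,0],1],[[0,0,0],[0.04,0.04,0],1],[[0,0,0],[0.04,0.04,0],1],[[0,0,0],[0.04,0.04,0],1],[[0,0,0],[0,0,0],1]]'; python3 st.py; python3 ang.py
python3 -c "
from h import *
save(grab('top'),'top3.png')"
```

```text
time: 12.2
position: [0.4513, -0.0532, 0.2334]
tool_rot: [-2.972, 1.019, -0.003]
ft_force: [0.6, 1.0, 0.4]
grip_width: 0.011
t 12.2 p [ 0.4513 -0.0532  0.2334] r 0.1269 ang -146.4 yaw -127.9 tilt [ 0.002 -0.001] F [0.6 1.  0.4] w 0.01 q [ 0.53 -0.09 -0.44  1.88 -0.04  1.35 -2.13]
time: 12.95
position: [0.4331, -0.324, 0.2315]
tool_rot: [2.967, -1.03, 0.001]
ft_force: [0.1, -0.2, 0.5]
grip_width: 0.003
t 12.95 p [ 0.4331 -0.324   0.2315] r 0.3628 ang -110.0 yaw -128.3 tilt [-0.    -0.001] F [ 0.1 -0.2  0.5] w 0.0 q [ 0.74  0.09 -0.16  1.71  0.02  1.34 -1.66]
scene red 270 r 0.0991 ang -170.6
scene yellow 182 r 0.1054 ang 125.7
scene green 339 r 0.1067 ang -109.1
scene blue 388 r 0.1124 ang -51.4
top red 535 r 0.1064 ang -173.2
top yellow 540 r 0.1063 ang 126.6
top green 553 r 0.1067 ang -113.1
top blue 537 r 0.1071 ang -53.1
```

View pics/top3.png

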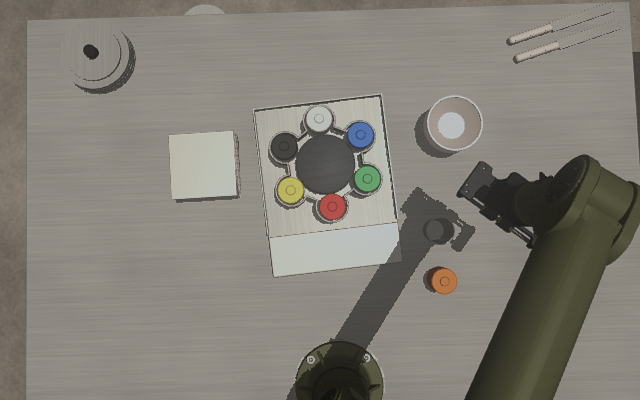

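The top view shows the red lid at (332,207), at the middle of the board side and about 3 mm off the station's middle line (limit 18 mm). The other lids sit in their lobes. The plates, bowls, cup and orange pot look unmoved, and the arm is clear of everything.

```bash
python3 -c "
from bench import order
print(order.close_job())"
```

```text
the job is handed in; nothing more can be done
None
```

I turned the carousel clockwise by about 161° with the shut fingertips in one valley of the rim, in a single slow stroke. I then backed off, lifted clear and handed the job in at about 13 s.

**Position:** in the last top view the red pot is at -173.2°, and the front direction measures about -174.9°. That is about 3 mm off the middle line, against a limit of 18 mm. The pot is 106 mm from the axis.

**Other pots and objects:** the four coloured lids measured 106–107 mm from the axis, and by eye the white and black ones also sit in their pockets. The plates, bowls, cup and orange look-alike looked unmoved; I judged that by eye and did not measure it.

**Forces and rest:** the wrist force readings between calls stayed at about 2 N. The carousel read the same angle to within about 0.1° before and after the finger left.

**Disagreements:**
- The scene camera put the lids up to about 8 mm and 4° away from the top camera, probably because some were partly hidden. I relied on the top camera.
- The lid heights from combining the two views came out at 93–98 mm, against 101 mm in the text. Top-camera depth gave 98–104 mm.

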